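# Move the filling nozzles to the change-part tray in reverse order

## Robot

A 6-joint arm with a two-finger parallel gripper is mounted at the origin on the work surface; the furniture and walls round the work are solid. World frame = base frame: x ahead of the robot, y to its left, z up, the work surface at z = 0. Lengths are in m, angles in rad, forces in N, time in s.
With the tool pointing down it reaches from about 0.25 to 0.8 m from the base axis. Payload 8.5 kg.
Tool frame: the origin (TCP) lies midway between the tips of the shut fingers; the grasp point (between the pads) lies behind it (bot.pinch_z is the z of the grasp point in the tool frame, in m); z points along the fingers, y is the direction in which the jaws open and shut (so a half turn about z gives the same grasp; the last joint's range is limited). The gripper opens to 85 mm and grips with 20 to 120 N. Pads are 22 mm wide; open, the fingers measure 114 mm over their backs; the gripper's body (76 mm by 85 mm) begins 54 mm behind the grasp point. The pads swing forward as they close: fully open they stand 13 mm farther back than shut.
Start: joints at [1.181, 0.238, -0.013, 1.319, 0, 1.571], TCP at [0.199, 0.486, 0.231] pointing down, gripper open.
Joint ranges: [-2.66, 2.66], [-1.03, 1.9], [-1.14, 1.46], [-1.82, 2.27], [-1.45, 1.34], [-3.14, 3.14]. Speed limits (rad/s): [2.22, 2.22, 2.79, 3.14, 3.14, 3.14].

## Interface

Orientations are given as a rotation vector (axis times angle).
In Python, from plant import bot gives the robot as it stands. The module is installed in compiled form; this text tells all that it offers. Calls block until the motion is done:
- bot.goto(position, orientation): joint-space move of the TCP to a pose.
- bot.servo_line(position, v=0.15, ori=None, max_force=None): straight line of the TCP; ori=None keeps the orientation; v is the mean speed in m/s. With max_force (N) it stops when the force on the tool has changed by that much, and returns True; else False.
- bot.set_joints(angles): joint-space move.
- bot.set_gripper(opening, squeeze=None): finger opening in m; squeeze is the grip in N (None keeps the last); returns when the fingers have stopped.
- bot.hold(seconds).
- bot.solve_ik(position, orientation): joint angles nearest the present ones, or None.
- bot.get_state(): the state.
- bot.grab_frame(name): name is "side" or "top" or "wrist"; returns (picture, depth): 400x640x3 uint8, red, green, blue; 400x640 float32, m along the optical axis (not along the pixel's ray), 0 where there is no reading.
- bot.camera_model(name): a dict with "camera_matrix" (3x3 intrinsics, pixels), "origin" and "rotation" of the camera in the world; the wrist camera has in their place "hand_eye" (4x4, takes a point from camera to tool coordinates, whose origin is the TCP and whose axes are the flange's). Camera axes: x right, y down, z forward; pixel columns grow to the right and rows downward; lengths in m; the calibration is good to about 2 mm. A picture is of the moment at which its call begins: read the wrist's pose just before it. camera_model takes no time and is no camera call.
A pose or a line that the arm cannot do raises bot.MotionError and nothing moves.
- bot.close_job(): hands the job in, once; it reports no verdict.
Trained networks look in the newest picture that a camera, given by its name, has taken for a name from the list of things; names that differ only in an ending like _2 or _b are one class to them, and where a whole thing is asked for, a point or a joint stands for the part that bears it (a point fixed in the world has none). Each returns a list of dicts, best first, with "p" (0 to 1); they miss things now and then, are a little off and sometimes report something else, mostly with a low value. They report only what shows in the picture. A call takes as long as a camera call.
- bot.search_frame(camera, query): "pixel" ([column, row] in pixels, amid what is visible of it).
- bot.cut_out(camera, query): "mask" (400x640 bool, what is visible of it) and "pixel" ([column, row] in pixels, amid what is visible of it).
- bot.place_of(camera, query): "pixel" ([column, row] in pixels: a listed point, or the origin of a listed thing).
The state is a dict: "clock": time; "joint_pos": joint angles; "joint_velocities": joint speeds; "joint_efforts": joint torques, N m; "ee_pos": TCP position; "ee_rot": TCP orientation; "force": force on the tool from outside, world axes, zero at the start; "moment": the same for the moment, N m; "width": finger opening in m.
Only numpy, scipy, OpenCV 4.12 (cv2) and the standard library are available. Lean on these libraries where they do the work, as an engineer would, in place of code of your own. Each camera call takes 0.05 s, during which the arm holds its last target.

## Task

The cleaned filling nozzles stand in a row on the drying rack: move all four into the grey change-part tray in the reverse order, so that the one now leftmost (as seen from the robot) ends in the rightmost compartment, and so on to the last. Each must stand upright on its foot, flat on the floor of its own compartment; do not tip any nozzle over and leave the steel beaker alone.

Things in the scene. Friction and masses are not known exactly. Their poses are not given: they have to be found in the camera images.
- slim_center (a point): Centre, half-way up (43 mm above its underside), of the slim filling nozzle: a round steel part, 86 mm high, 130 g, standing on a 42 mm wide, 8 mm thick foot flange, with a slim barrel 18 mm thick that tapers above 60 mm to a 12 mm outlet. z points up along its axis; its yaw means nothing. Grip the barrel from above about 40 mm above the underside, fingers closing across the row.
- medium_center (a point): Centre, half-way up (39 mm above its underside), of the medium filling nozzle: a round steel part, 78 mm high, 130 g, standing on a 42 mm wide, 8 mm thick foot flange, with a barrel 26 mm thick that tapers above 64 mm to a 20 mm outlet. z points up along its axis; its yaw means nothing. Grip the barrel from above about 40 mm above the underside, fingers closing across the row.
- thick_center (a point): Centre, half-way up (35 mm above its underside), of the thick filling nozzle: a round steel part, 70 mm high, 130 g, standing on a 42 mm wide, 8 mm thick foot flange, with a straight barrel 32 mm thick. z points up along its axis; its yaw means nothing. Grip the barrel from above about 40 mm above the underside, fingers closing across the row.
- wide_center (a point): Centre, half-way up (31 mm above its underside), of the wide filling nozzle: a round steel part, 62 mm high, 130 g, standing on a 42 mm wide, 8 mm thick foot flange, with a straight barrel 38 mm thick, the widest and lowest. z points up along its axis; its yaw means nothing. Grip the barrel from above about 40 mm above the underside, fingers closing across the row.
- seat_slim: The round black rubber seat on the drying rack under the slim nozzle at the start: fixed, 50 mm wide, 8 mm thick, origin in the middle of its underside, its top 8 mm above that.
- seat_medium: The round black rubber seat on the drying rack under the medium nozzle at the start: fixed, 50 mm wide, 8 mm thick, origin in the middle of its underside, its top 8 mm above that.
- seat_thick: The round black rubber seat on the drying rack under the thick nozzle at the start: fixed, 50 mm wide, 8 mm thick, origin in the middle of its underside, its top 8 mm above that.
- seat_wide: The round black rubber seat on the drying rack under the wide nozzle at the start: fixed, 50 mm wide, 8 mm thick, origin in the middle of its underside, its top 8 mm above that.
- drip_rack: Drying rack, fixed: a steel drip plate 66 x 252 mm, rim 9 mm high, that carries the four like seats in a row, 60 mm apart, at y = +90, +30, -30, -90 mm. Origin in the middle of its underside, z up, y along the row to the left as the robot sees it.
- parts_tray: Grey plastic change-part tray, fixed, 66 x 252 x 12 mm (266 mm long over its end tabs): one row of four equal open compartments, each with a pale disc on its floor. Origin in the middle of its underside, z up, y along the row to the left as the robot sees it. Compartment centres at y = +93, +31, -31, -93 mm, x = 0; each is 58 x 58 mm inside, its floor 4 mm above the origin, walls 4 mm thick with their tops 12 mm above the origin.
- beaker: Bystander: a small empty steel beaker, 70 mm wide, 69 mm high, standing loose on the table; origin in the middle of its underside.

How it is judged:
By the outcome, as a careful person would: the job done as asked, in the order asked, and still so for the second after the job is handed in, with the robot touching nothing.
It also fails if it takes over 104 s, if anything falls off the work surface, if the arm or the gripper's body presses on something with over 40 N, if the wrist force passes 120 N, or if a joint passes its speed limit or range.

## Working session

There is one attempt and no reset: what is moved stays moved. The work goes in short steps, each a Python script; the robot and the scene stay as the last script left them, time stands still between calls to the robot, and variables do not carry over. Pictures are saved under pics/ and viewed, and the job is handed in when it is done.

```bash
mkdir -p pics; cat > look.py <<'E'
from plant import bot
import cv2
for n in ("top","side"):
    p,d=bot.grab_frame(n); cv2.imwrite(f"pics/{n}0.png",p[:,:,::-1])
    m=bot.camera_model(n); print(n,m)
    for q in ("slim_center","medium_center","thick_center","wide_center","parts_tray","drip_rack","beaker"):
        r=bot.place_of(n,q); print(q,[(x["p"],x["pixel"]) for x in r[:2]])
s=bot.get_state();print(s, bot.pinch_z)
print(bot.camera_model("wrist"))
E
python3 look.py
```

```text
top {'camera_matrix': array([[373.96269137,   0.        , 317.04750562],
       [  0.        , 373.96269137, 200.48588511],
       [  0.        ,   0.        ,   1.        ]]), 'origin': array([0.41978945, 0.15557251, 0.93602864]), 'rotation': array([-2.14599316,  2.1827311 , -0.11134578])}
slim_center [(0.8, [394.4, 222.2])]
medium_center [(0.61, [315.4, 231.9])]
thick_center [(0.7, [343.8, 227.7]), (0.2, [340.8, 230.0])]
wide_center [(0.79, [364.9, 226.9])]
parts_tray [(0.89, [264.3, 174.7]), (0.29, [389.1, 220.5])]
drip_rack [(0.93, [354.2, 224.2])]
beaker [(0.97, [241.7, 256.6]), (0.69, [340.6, 228.0])]
side {'camera_matrix': array([[407.54528577,   0.        , 318.92655847],
       [  0.        , 407.54528577, 199.37205492],
       [  0.        ,   0.        ,   1.        ]]), 'origin': array([ 0.15298509, -0.35359581,  0.63260159]), 'rotation': array([-2.21903259,  0.62369569, -0.29798432])}
slim_center [(0.84, [362.7, 279.2]), (0.57, [302.7, 239.0])]
medium_center [(0.76, [301.7, 221.3])]
thick_center [(0.87, [322.9, 242.3])]
wide_center [(0.64, [346.5, 259.9])]
parts_tray [(0
[... 610 characters left out ...]
, -1.36605418e-04]), 'force': array([-0.23731379, -0.24377258, -0.58366007]), 'moment': array([ 0.03288082, -0.01266762,  0.00795153]), 'width': 0.08569886467511774} -0.0187
{'camera_matrix': array([[351.33881498,   0.        , 317.56458782],
       [  0.        , 351.33881498, 204.53112384],
       [  0.        ,   0.        ,   1.        ]]), 'hand_eye': array([[ 2.47524708e-05, -9.66337132e-01, -2.57279121e-01,
         6.40915364e-02],
       [ 9.99999642e-01,  2.41493783e-04, -8.10839009e-04,
         1.32804037e-04],
       [ 8.45675151e-04, -2.57279009e-01,  9.66336792e-01,
        -1.42396431e-01],
       [ 0.00000000e+00,  0.00000000e+00,  0.00000000e+00,
         1.00000000e+00]])}
```

View pics/top0.png

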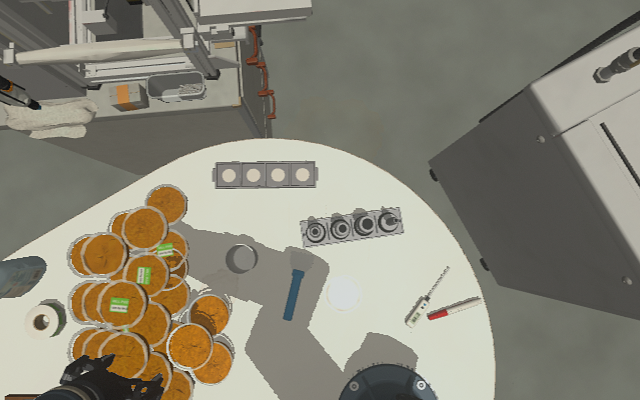

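View pics/side0.png

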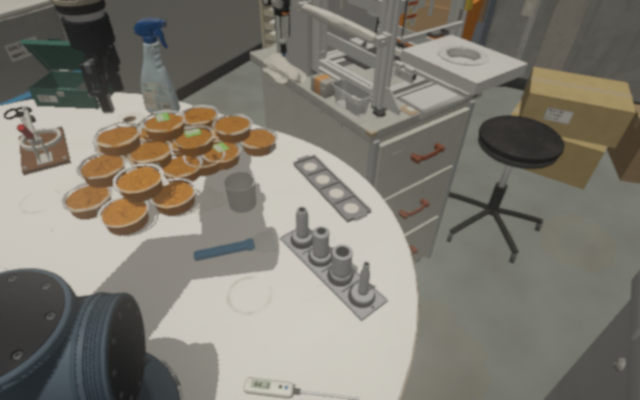

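The top view shows the tray at (264,175) and the rack at (354,226) with four nozzles. The side view shows the nozzles from (302,225) to (363,285). Next I'll enlarge it and compute positions.

```bash
cat > h.py <<'E'
from plant import bot
import cv2, numpy as np
from scipy.spatial.transform import Rotation as R
def cam(n):
    m=bot.camera_model(n); return m["camera_matrix"],np.array(m["origin"]),R.from_rotvec(m["rotation"]).as_matrix() if np.shape(m["rotation"])==(3,) else m["rotation"]
def wcam(st):
    m=bot.camera_model("wrist"); H=m["hand_eye"]; Rt=R.from_rotvec(st["ee_rot"]).as_matrix()
    return m["camera_matrix"], st["ee_pos"]+Rt@H[:3,3], Rt@H[:3,:3]
def ray_z(c,px,z):
    K,o,Rm=c; d=Rm@np.linalg.solve(K,[px[0],px[1],1]); return o+d*(z-o[2])/d[2]
def cloud(c,d):
    K,o,Rm=c; v,u=np.indices(d.shape); P=np.stack([(u-K[0,2])/K[0,0]*d,(v-K[1,2])/K[1,1]*d,d],-1); W=P@Rm.T+o; W[d<=0]=np.nan; return W
def tri(c1,p1,c2,p2):
    A=[];b=[]
    ds=[]
    for (K,o,Rm),p in((c1,p1),(c2,p2)):
        d=Rm@np.linalg.solve(K,[p[0],p[1],1]); d/=np.linalg.norm(d); M=np.eye(3)-np.outer(d,d); A.append(M); b.append(M@o)
    return np.linalg.solve(sum(A),sum(b))
E
cat > a.py <<'E'
from h import *
ct,cs=cam("top"),cam("side")
T=dict(slim=[394.4,222.2],medium=[315.4,231.9],thick=[343.8,227.7],wide=[364.9,226.9],tray=[264.3,174.7],rack=[354.2,224.2],beaker=[241.7,256.6])
S=dict(slim=[362.7,279.2],medium=[301.7,221.3],thick=[322.9,242.3],wide=[346.5,259.9],tray=[326.5,185.3],rack=[330,267.2],beaker=[241.9,202.5])
for k in T: print(k,tri(ct,T[k],cs,S[k]).round(4))
p,d=bot.grab_frame("side"); cv2.imwrite("pics/side1.png",cv2.resize(p[140:330,230:400,::-1],None,fx=3,fy=3,interpolation=cv2.INTER_CUBIC))
W=cloud(cs,d)
p,d=bot.grab_frame("top"); cv2.imwrite("pics/top1.png",cv2.resize(p[150:280,200:420,::-1],None,fx=3.5,fy=3.5,interpolation=cv2.INTER_CUBIC))
W2=cloud(ct,d); np.savez("/tmp/c.npz",W=W,W2=W2)
for w in (W,W2):
  for k in("medium","thick","wide","slim"):
    c=tri(ct,T[k],cs,S[k]); m=np.hypot(w[...,0]-c[0],w[...,1]-c[1])<.022
    q=w[m]; print(k,len(q),np.nanpercentile(q[:,2],[50,95,100]).round(3), [q[abs(q[:,2]-z)<.006][:,:2].mean(0).round(3) for z in(.04,.055,.07)])
E
python3 a.py
```

```text
slim [ 0.4578 -0.0199  0.063 ]
medium [0.4395 0.1639 0.0595]
thick [0.4482 0.0971 0.0543]
wide [0.4563 0.0428 0.0515]
tray [0.585  0.2926 0.003 ]
rack [0.4541 0.07   0.0049]
beaker [ 0.3825  0.3492 -0.0044]
medium 528 [0.049 0.093 0.094] [array([0.433, 0.156]), array([0.433, 0.156]), array([0.433, 0.156])]
thick 647 [0.053 0.085 0.087] [array([0.437, 0.092]), array([0.437, 0.092]), array([0.437, 0.092])]
wide 712 [0.059 0.077 0.078] [array([0.445, 0.032]), array([0.445, 0.033]), array([0.45 , 0.039])]
slim 705 [0.023 0.098 0.102] [array([ 0.456, -0.021]), array([ 0.456, -0.022]), array([ 0.456, -0.022])]
medium 254 [0.024 0.094 0.096] [array([0.428, 0.162]), array([nan, nan]), array([0.428, 0.165])]
thick 247 [0.082 0.086 0.088] [array([0.446, 0.117]), array([0.433, 0.108]), array([0.442, 0.112])]
wide 286 [0.076 0.079 0.08 ] [array([0.451, 0.057]), array([0.451, 0.055]), array([0.456, 0.045])]
slim 251 [0.023 0.1   0.102] [array([ 0.464, -0.01 ]), array([ 0.461, -0.01 ]), array([ 0.46 , -0.013])]a.py:13: RuntimeWarning: Mean of empty slice.
  q=w[m]; print(k,len(q),np.nanpercentile(q[:,2],[50,95,100]).round(3), [q[abs(q[:,2]-z)<.006][:,:2].mean(0).round(3) for z in(.04,.055,.07)])
  ret = um.true_divide(
```

View pics/side1.png

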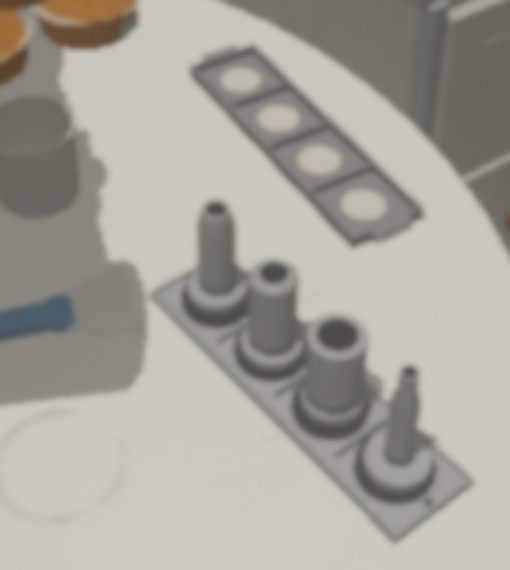

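View pics/top1.png

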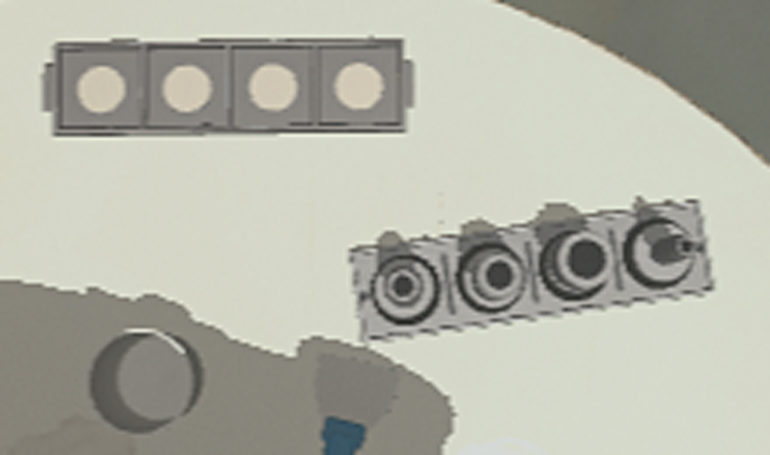

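Order from the robot's left is medium, thick, wide, slim, and the top heights of 94, 87, 78 and 102 mm confirm it with the undersides at about 16 mm. Next I'll refine with the wrist camera over the tray and then the rack.

```bash
cat >> h.py <<'E'
def down(rowang): # tool z down, tool x along world angle rowang
    x=np.array([np.cos(rowang),np.sin(rowang),0]); z=np.array([0,0,-1.]); return R.from_matrix(np.column_stack([x,np.cross(z,x),z])).as_rotvec()
E
cat > b.py <<'E'
from h import *
ct=cam("top")
for u in [(101,88),(186,88),(273,87),(359,86)]: print(ray_z(ct,(u[0]/3.5+200,u[1]/3.5+150),.004).round(4))
A=np.radians(90)
bot.goto([.585,.32,.25],down(A)); 
def shot(name,qs):
    st=bot.get_state(); p,d=bot.grab_frame("wrist"); cv2.imwrite(f"pics/{name}.png",p[:,:,::-1]); c=wcam(st)
    np.savez(f"/tmp/{name}.npz",p=p,d=d,K=c[0],o=c[1],R=c[2])
    for q,z in qs:
        r=bot.place_of("wrist",q)
        for x in r[:2]: print(q,x["p"],x["pixel"],ray_z(c,x["pixel"],z).round(4))
    print(st["clock"],st["joint_pos"].round(2))
shot("wt",[("parts_tray",.0)])
A=np.radians(95.5)
bot.goto([.45,.10,.27],down(A))
shot("wr",[("drip_rack",.0),("medium_center",.055),("thick_center",.051),("wide_center",.047),("slim_center",.059),("seat_medium",.008),("seat_thick",.008),("seat_wide",.008),("seat_slim",.008)])
E
python3 b.py
```

```text
[0.5882 0.3805 0.004 ]
[0.5871 0.319  0.004 ]
[0.5867 0.2562 0.004 ]
[0.5864 0.1941 0.004 ]
parts_tray 0.72 [319.9, 199.8] [0.5875 0.2865 0.    ]
2.45 [0.5  0.49 0.42 1.5  0.   2.07]
drip_rack 0.69 [315.9, 192.0] [0.4526 0.0709 0.    ]
drip_rack 0.36 [464.2, 3.9] [0.589  0.2884 0.    ]
medium_center 0.8 [313.9, 111.1] [0.4419 0.1645 0.055 ]
thick_center 0.8 [314.3, 175.0] [0.4483 0.1005 0.051 ]
wide_center 0.84 [314.8, 225.3] [0.4541 0.0443 0.047 ]
wide_center 0.56 [309.7, 111.5] [0.4377 0.1637 0.047 ]
slim_center 0.65 [311.9, 215.0] [0.4497 0.0593 0.059 ]
slim_center 0.6 [319.6, 283.0] [ 0.4654 -0.0181  0.059 ]
seat_thick 0.73 [315.0, 166.5] [0.4485 0.1028 0.008 ]
seat_wide 0.73 [314.9, 214.7] [0.4539 0.0448 0.008 ]
seat_slim 0.53 [316.0, 263.2] [ 0.4612 -0.0179  0.008 ]
3.5667 [ 0.22  0.12 -0.07  1.39  0.    1.69]
```

```bash
ls pics
```

```text
side0.png
side1.png
top0.png
top1.png
wr.png
wt.png
```

View pics/wt.png

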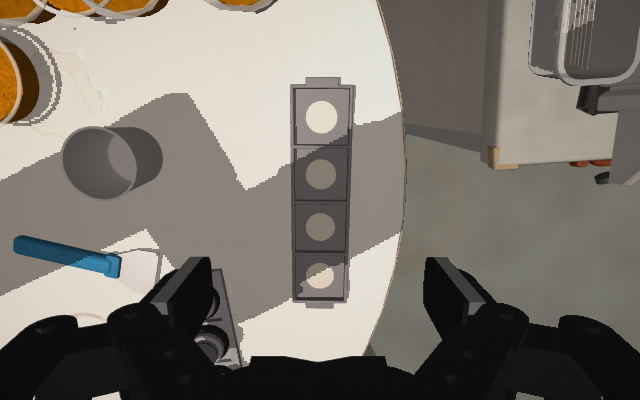

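View pics/wr.png

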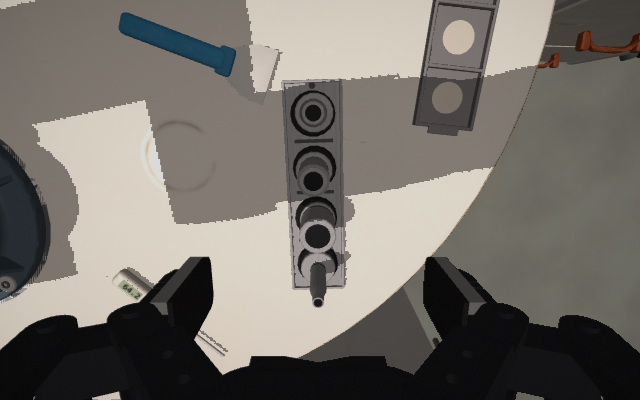

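The wrist view of the tray shows discs at about (321,117), (321,174), (320,227) and (320,276). In the rack view the outlets are at about (314,112), (314,181), (318,236) and (318,302). I'll refine both by image processing.

```bash
cat > c.py <<'E'
from h import *
def ld(n): z=np.load(f"/tmp/{n}.npz"); return z["p"],z["d"],(z["K"],z["o"],z["R"])
p,d,c=ld("wt")
# discs: warmer (R-B) than grey
g=p.astype(int); 
for u,v in [(321,117),(321,174),(320,227),(320,276)]:
    s=g[v-25:v+25,u-25:u+25]; m=((s[...,0]-s[...,2])>0.12*s[...,0]).astype(np.uint8)
    n,l,st,ce=cv2.connectedComponentsWithStats(m); k=1+np.argmax(st[1:,4]); px=ce[k]+[u-25,v-25]
    print("disc",px.round(1),st[k,2:5],ray_z(c,px,.005).round(4), cloud(c,d)[v,u].round(4))
p,d,c=ld("wr"); W=cloud(c,d)
for nm,px,z in [("medium",(313.5,112.5),.094),("thick",(313.5,181),.086),("wide",(317.5,236),.078),("slim",(318.3,302),.102)]:
    r=ray_z(c,px,z); print(nm,r.round(4))
    w=np.load("/tmp/c.npz"); 
    for key,X in (("wrist",W),("side",w["W"]),("top",w["W2"])):
        q=X[(np.hypot(X[...,0]-r[0],X[...,1]-r[1])<.028)]; q=q[abs(q[:,2]-z)<.004]
        print("   ",key,len(q), ((np.nanmax(q,0)+np.nanmin(q,0))/2).round(4) if len(q) else "")
cv2.imwrite("pics/wr2.png",cv2.resize(p[70:320,270:360,::-1],None,fx=2.4,fy=2.4,interpolation=cv2.INTER_CUBIC))
E
python3 c.py
```

```text
disc [329.4 117.2] [ 17  33 233] [0.5973 0.3789 0.005 ] [0.5884 0.3792 0.005 ]
disc [320.4 173.8] [ 30  30 712] [0.588  0.3176 0.005 ] [0.5887 0.317  0.0027]
disc [320.  226.5] [ 29  28 636] [0.5878 0.2558 0.005 ] [0.5878 0.2547 0.0037]
disc [319.4 275.4] [ 28  26 572] [0.5873 0.1937 0.005 ] [0.588  0.1926 0.0045]
medium [0.4421 0.1633 0.094 ]
    wrist 425 [0.4415 0.1631 0.0923]
    side 65 [0.4374 0.1638 0.092 ]
    top 63 [0.4415 0.1641 0.0931]
thick [0.4478 0.1009 0.086 ]
    wrist 726 [0.4473 0.1006 0.0843]
    side 137 [0.4431 0.1004 0.0845]
    top 126 [0.4464 0.1016 0.085 ]
wide [0.4572 0.0435 0.078 ]
    wrist 1006 [0.4568 0.0431 0.0761]
    side 252 [0.4531 0.0426 0.0761]
    top 203 [0.4571 0.0434 0.077 ]
slim [ 0.4637 -0.0165  0.102 ]
    wrist 111 [ 0.4631 -0.0177  0.0999]
    side 36 [ 0.4602 -0.0172  0.0999]
    top 21 [ 0.4627 -0.0173  0.1002]
```

View pics/wr2.png

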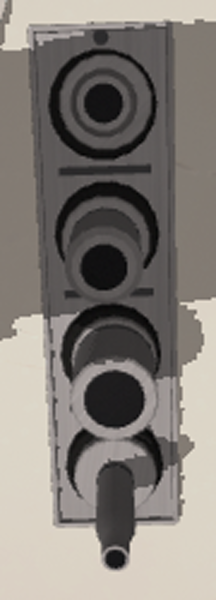

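```bash
cat > mv.py <<'E'
from h import *
import sys
SRC=dict(medium=(.4417,.1635,.026),thick=(.4471,.1010,.032),wide=(.4570,.0434,.038),slim=(.4630,-.0171,.018))
DST=dict(medium=(.5870,.1938),thick=(.5875,.2560),wide=(.5880,.3177),slim=(.5884,.3795))
AS=np.radians(90+6.6); AD=np.radians(89.6); ZG=.034; UP=.175
def pick(n):
    x,y,w=SRC[n]
    bot.goto([x,y,UP],down(AS)); bot.set_gripper(.085)
    print("stop on way down:",bot.servo_line([x,y,ZG],v=.12,max_force=10))
    bot.set_gripper(max(w-.01,0),squeeze=40); s=bot.get_state(); print(n,"width",s["width"],s["ee_pos"].round(4))
    bot.servo_line([x,y,ZG+.02],v=.06); bot.servo_line([x,y,UP],v=.15); s=bot.get_state(); print("lifted width",s["width"],s["force"].round(2),s["clock"])
def place(n):
    x,y=DST[n]
    bot.goto([x,y,UP],down(AD)); bot.servo_line([x,y,.055],v=.15)
    bot.servo_line([x,y,.031],v=.05)
    hit=bot.servo_line([x,y,.018],v=.02,max_force=4)
    s=bot.get_state(); print("contact",hit,s["ee_pos"].round(4),s["width"],s["force"].round(2),s["clock"])
def release(n):
    x,y=DST[n]
    bot.set_gripper(.085); bot.servo_line([x,y,UP],v=.15); print(bot.get_state()["clock"])
def snap(cam,name):
    st=bot.get_state(); p,d=bot.grab_frame(cam); cv2.imwrite(f"pics/{name}.png",p[:,:,::-1]); return st,p,d
E
python3 - <<'E'
from mv import *
pick("medium"); snap("wrist","m1"); snap("side","m1s")
E
```

```text
stop on way down: False
medium width 0.025008041920884617 [0.4419 0.1635 0.0343]
lifted width 0.024685021478959537 [-0.65 -0.36 -1.57] 8.1583
```

View pics/m1.png

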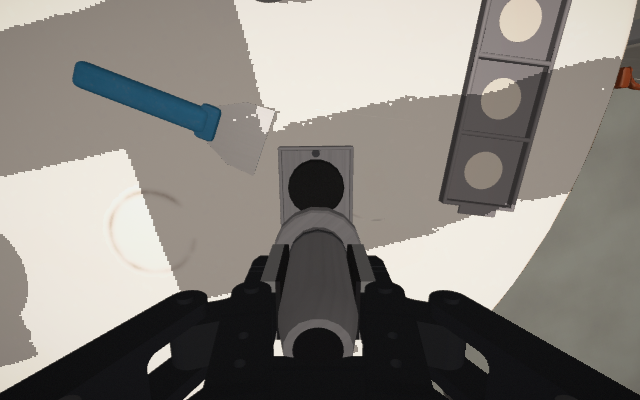

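View pics/m1s.png

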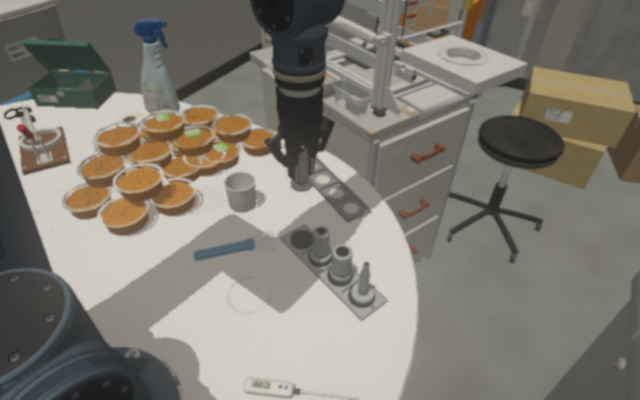

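The medium nozzle is held upright and centred at about (318,330) in the wrist view, and its seat is empty at (316,187). Placing it next.

```bash
python3 - <<'E'
from mv import *
place("medium"); snap("side","m2s")
release("medium"); snap("wrist","m3"); snap("side","m3s")
E
```

```text
contact True [0.5873 0.1939 0.0243] 0.025013528867510487 [-1.54 -0.85  7.28] 10.925
12.75
```

View pics/m3.png

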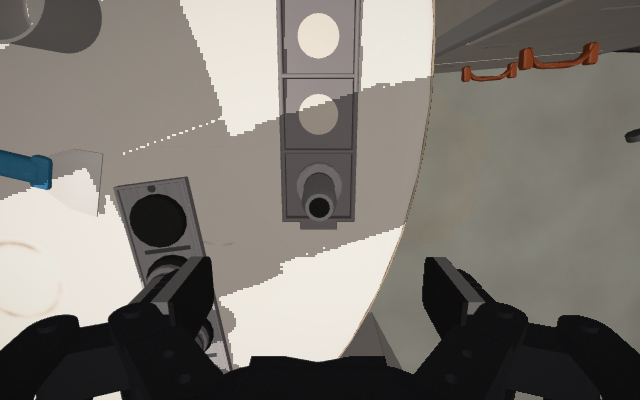

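View pics/m3s.png

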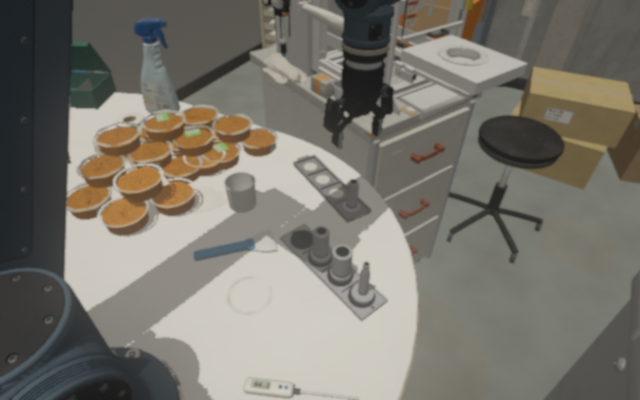

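The medium nozzle stands upright in the rightmost compartment, centred at (319,190). The contact height is consistent with it resting on the floor. Moving on to the thick nozzle.

```bash
cat > one.py <<'E'
from mv import *
n=sys.argv[1]; w=SRC[n][2]
pick(n); snap("wrist",n+"1")
wd=bot.get_state()["width"]
if abs(wd-w)>.004: sys.exit("bad grip width")
place(n); s=bot.get_state()
if abs(s["ee_pos"][2]-.0243)>.004: snap("side",n+"x"); sys.exit("odd contact height, not released")
release(n); snap("wrist",n+"3"); snap("side",n+"3s")
E
python3 one.py thick
```

```text
stop on way down: False
thick width 0.031419890975901296 [0.4473 0.101  0.0343]
lifted width 0.03126794834742693 [-0.07 -0.52 -0.65] 17.0833
contact True [0.5877 0.2561 0.0244] 0.030998938242235298 [-1.73 -1.22  6.39] 20.0083
21.7417
```

View pics/thick3.png

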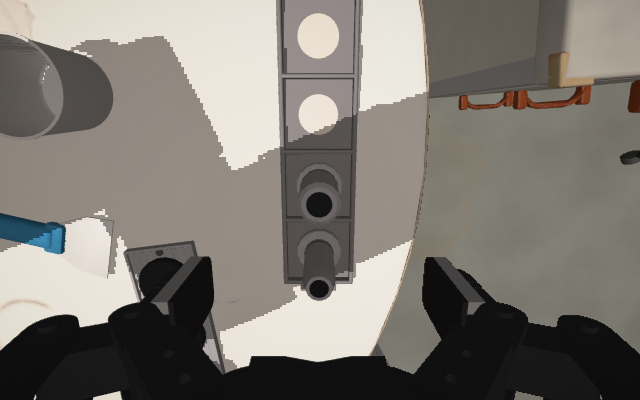

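View pics/thick3s.png

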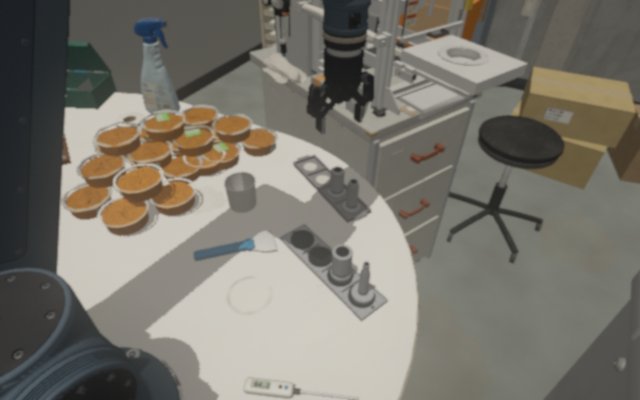

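Thick is upright in the next compartment at (319,190), beside medium. Wide is next.

```bash
python3 one.py wide
```

```text
stop on way down: False
wide width 0.03659841351430328 [0.4572 0.0434 0.0343]
lifted width 0.03634985034530355 [-0.66 -0.68 -1.57] 26.3083
contact True [0.5884 0.3178 0.0243] 0.036494089467023955 [0.79 0.58 4.24] 29.5417
31.2333
```

View pics/wide3.png

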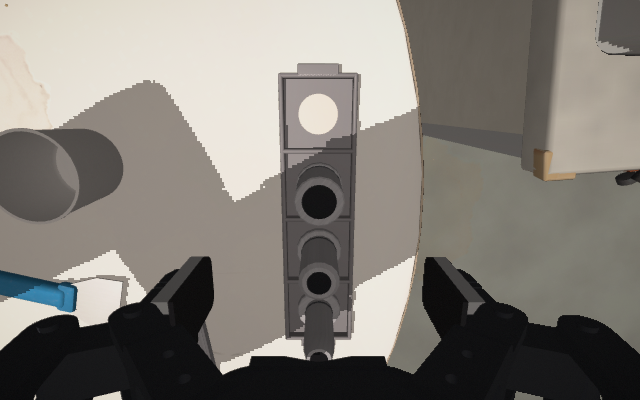

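View pics/wide3s.png

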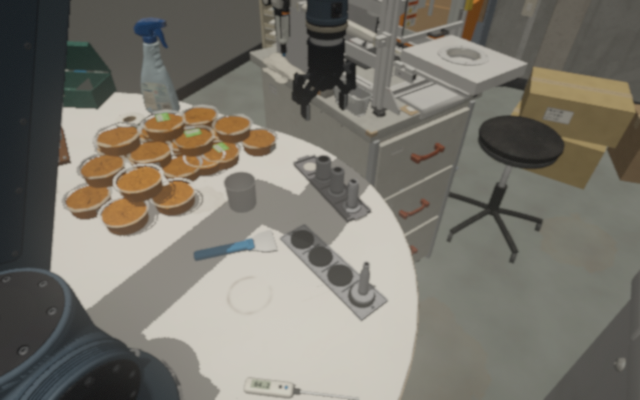

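Wide is upright at (320,190), and one compartment is left, at (318,114). Slim is last.

```bash
python3 one.py slim && python3 - <<'E'
from mv import *
bot.goto([.45,.12,.27],down(AD)); 
snap("side","fs"); st,p,d=snap("top","ft"); cv2.imwrite("pics/ft2.png",cv2.resize(p[150:280,200:420,::-1],None,fx=3.5,fy=3.5))
W=cloud(cam("top"),d)
for n,(x,y) in DST.items():
    q=W[np.hypot(W[...,0]-x,W[...,1]-y)<.024]; zt=np.nanmax(q[:,2]); t=q[q[:,2]>zt-.004]
    print(n,zt.round(4),((t.max(0)+t.min(0))/2-[x,y,0]).round(4))
r=bot.place_of("top","beaker")[0]; print(r); print(st["clock"])
E
```

```text
stop on way down: False
slim width 0.016796859069756323 [ 0.4631 -0.0171  0.0342]
lifted width 0.017010301970177336 [-0.04  0.88 -1.71] 36.2833
contact True [0.5886 0.3797 0.0242] 0.016830650484096262 [-0.08 -0.38  6.66] 39.8917
41.7167Traceback (most recent call last):
  File "<stdin>", line 6, in <module>
    res = np.fmax.reduce(a, axis=axis, out=out, **kwargs)
ValueError: zero-size array to reduction operation fmax which has no identity
```

```bash
python3 -c "
import cv2,numpy as np
p=cv2.imread('pics/fs.png')[140:330,230:400]; cv2.imwrite('pics/fs2.png',cv2.resize(p,None,fx=3,fy=3,interpolation=2))"
```

```text
(no output)
```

View pics/slim3.png

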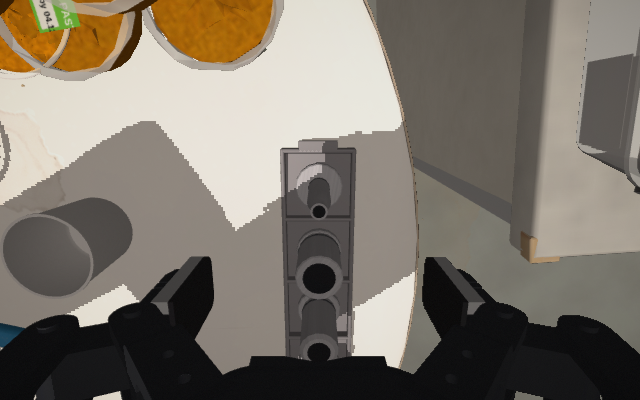

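View pics/ft2.png

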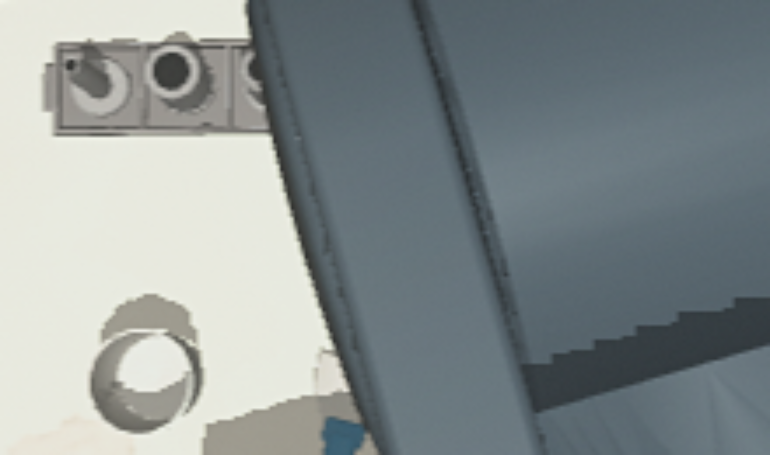

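View pics/fs2.png

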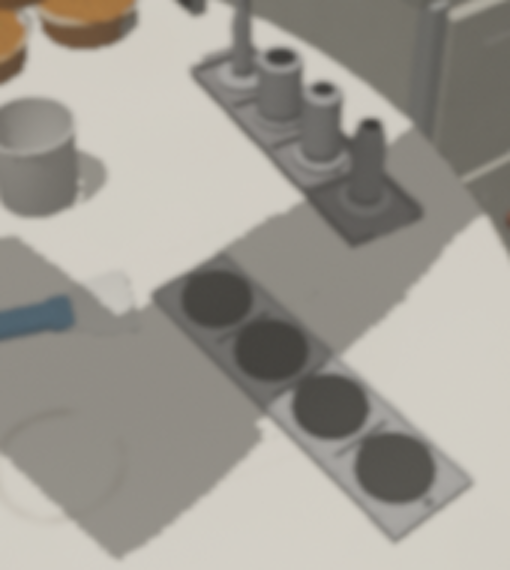

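All four stand in the tray in the reversed order, but the arm blocks the top view. I'll return to the start pose and check heights and centring.

```bash
python3 - <<'E'
from mv import *
bot.set_joints([1.181,.238,-.013,1.319,0,1.571])
st,p,d=snap("top","gt"); cv2.imwrite("pics/gt2.png",cv2.resize(p[150:280,200:420,::-1],None,fx=3.5,fy=3.5))
W=cloud(cam("top"),d)
for n,(x,y) in DST.items():
    q=W[np.hypot(W[...,0]-x,W[...,1]-y)<.024]; q=q[~np.isnan(q[:,2])]; zt=q[:,2].max(); t=q[q[:,2]>zt-.004]
    print(n,zt.round(4),((t.max(0)+t.min(0))/2-[x,y,0]).round(4))
print(bot.place_of("top","beaker")[0],st["clock"])
E
```

```text
medium 0.0857 [0.0007 0.0005 0.0837]
thick 0.0781 [0.0005 0.0006 0.0762]
wide 0.0708 [ 0.0003 -0.0003  0.0688]
slim 0.0935 [ 0.0007 -0.0005  0.0915]Traceback (most recent call last):
  File "<stdin>", line 8, in <module>
IndexError: list index out of range
```

View pics/gt2.png

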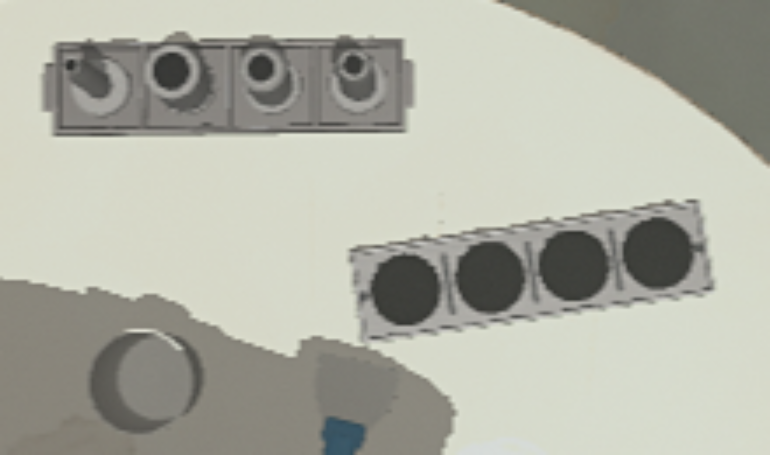

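```bash
python3 -c "
from plant import bot
bot.close_job(); print('done')"
```

```text
the job is handed in; nothing more can be done
done
```

I moved all four nozzles from the rack into the tray in reverse order and handed the job in. The clock read about 44 s at my last check, against the 104 s limit. From the robot's left, the rack order was medium, thick, wide, slim, and the tray order is now slim, wide, thick, medium.

**Placement:** all four contacted at the same tool height, 24.2–24.4 mm. In the final top-camera depth check, each nozzle's top was within 1 mm of its compartment centre. I read that as all four standing upright.

**Height reading:** the tops read about 3.5–5 mm higher than the nominal floor-plus-height. I put part of that down to the pale discs and camera bias. Each top sits about 7–9 mm lower than the same camera read on the rack, while the gripper's drop was about 10 mm. Both are close to what standing on the tray floor should give.

**Beaker:** it stands in the same place in the before and after top pictures. The last network query for it returned nothing, so that check is by eye only.

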